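# Load the index table and hold its plunger out

## Task

Finish the column of tins on the rotary index table: set the larger loose tin squarely on the tin that already stands there, without shifting it, then the smaller one squarely on top, and let go of them. Then pull the table's sprung index plunger fully up by its knob, so that the pin stands clear of its hole, and finish while still holding it up, so that the table could be turned. Leave the jar, wax block, tape roll, pliers and matchbox alone.

Things in the scene. Friction and masses are not known exactly. Their poses are not given: they have to be found in the camera images.
- tin_large_mid (a point): Centre (half-way up) of the larger loose tin: a closed plain steel box with a lid, 72 (x) x 50 (y) x 34 (z) mm, about 160 g, lying flat on the worktop left of the index table. x runs along its long side, z up.
- tin_small_mid (a point): Centre (half-way up) of the smaller loose tin: the same kind of closed steel box, 60 (x) x 42 (y) x 26 (z) mm, about 120 g, lying flat on the worktop left of the index table. The two loose tins may swap places. x runs along its long side, z up.
- tin_base_mid (a point): Centre (half-way up) of the lowest tin, 80 (x) x 56 (y) x 28 (z) mm, about 300 g, loose, which already stands near the middle of the index table's disc (disc top 34 mm over the worktop). Its flat lid is 62 mm over the worktop; the finished column is 122 mm high over the worktop. x runs along its long side, roughly toward the plunger.
- knob (a point): Centre of the index plunger's black knob: round, upright, 22 to 26 mm in diameter (widest near its top), 26 mm high, centre 110 mm over the worktop when the pin is seated. It stands over the disc's rim, 100 mm from the disc's centre. x points outward from the disc's centre along the bracket arm, z up. It slides straight up and down only.
- index_table: The fixed rotary index table: round disc, 230 mm in diameter, top 34 mm over the worktop, with twelve index holes near its rim. Origin: under the disc's centre, on the worktop. Its x axis points to the plunger, whose grey bracket (arm 26 mm wide, and post, both 66 mm high) reaches out to 155 mm (its 8 mm high foot to 170 mm); a 17 mm brass bush rises from the arm to 92 mm, just under the knob.
- plunger (a joint): Lift of the plunger in m: 0 = pin seated 8 mm deep in its hole, 0.014 = fully up against the stop. A spring pushes it down, with about 4.5 N at 0 and 11 N at 0.014; it snaps back when let go.
- jar_mid (a point): Bystander: centre of a round glass jar with a metal lid, 64 mm in diameter, 92 mm high, behind the work.
- wax_mid (a point): Bystander: centre of a wax block, 43 x 64 x 26 mm, near the robot's edge of the worktop.
- tape_mid (a point): Bystander: centre of a tape roll lying flat, 67 mm in diameter, 19 mm high, at the left.
- pliers_mid (a point): Bystander: centre of a pair of steel pliers lying flat, 56 x 146 x 13 mm, in front of the tool box at the left.
- matchbox_mid (a point): Bystander: centre of a matchbox, 36 x 53 x 15 mm, near the robot's edge of the worktop.
Mind the look-alikes: they are no part of the job. Leave any orange look-alike of the part that bears tin_base_mid alone.

How it is judged:
By the outcome, as a careful person would: the job done as asked, in the order asked, and still so for the second after the job is handed in, while the arm keeps its last pose, push and grip.
It also fails if it takes over 64 s, if anything falls off the work surface, if the arm or the gripper's body presses on something with over 40 N, if the wrist force passes 120 N, or if a joint passes its speed limit or range.

## Robot

A 6-joint arm with a two-finger parallel gripper is mounted at the origin on a cart in front of the work surface, level with it; the furniture and walls round the work are solid. World frame = base frame: x ahead of the robot, y to its left, z up, the work surface at z = 0. Lengths are in m, angles in rad, forces in N, time in s.
With the tool pointing down it reaches from about 0.275 to 0.725 m from the base axis. Payload 5.6 kg.
Tool frame: the origin (TCP) lies midway between the tips of the shut fingers; the grasp point (between the pads) lies 19 mm behind it; z points along the fingers, y is the direction in which the jaws open and shut (so a half turn about z gives the same grasp; the last joint's range is limited). The gripper opens to 85 mm and grips with 20 to 120 N. Pads are 22 mm wide; open, the fingers measure 114 mm over their backs; the gripper's body (76 mm by 85 mm) begins 54 mm behind the grasp point. The pads swing forward as they close: fully open they stand 13 mm farther back than shut.
Start: joints at [-0.868, 0.255, 0.108, 0, -1.424, -0.285], TCP at [0.223, -0.503, 0.231] pointing down, gripper open.
Joint ranges: [-2.95, 2.95], [-1.21, 1.97], [-1.09, 1.5], [-2.87, 1.71], [-2.94, -0.07], [-3.05, 3.05]. Speed limits (rad/s): [2.57, 2.57, 3.14, 3.14, 3.14, 3.14].

## Interface

Orientations are given as a unit quaternion [x, y, z, w].
In Python, from rig import ctrl, camera, camera_model, silhouettes, landmark_of gives the robot as it stands. The module is installed in compiled form; this text tells all that it offers.
- The arm moves only by the tool carry_out, never from a script. Its argument "motion" is one flat list of numbers, 6 for each row, row after row: the shift along the tool's x, y, z in cm, then the turn, a rotation vector about the tool's x, y, z in degrees. In form: [x, y, z, wx, wy, wz, x, y, z, wx, wy, wz, ...]. A call has exactly 10 rows; each row is the pose to reach, as a shift and turn from the pose commanded when the call began, along the tool's axes at that moment; what a row does not reach only later rows make up. A row lasts 1/10 s, in which the tool goes at most 50 mm and 8.59 degrees, less where a joint would pass 70% of its speed; a pose out of reach is approached as far as the arm can. A call with a gripper value outside its range is refused whole. "jaw" is the finger opening in cm, from 0 to 8.54, set as the call begins (left out, the last holds). The fingers move at their own pace and stop on an object; "grip_force" is the grip in N (left out, the last holds). Time passes only in rows, so rows that repeat a pose let the fingers close, or fill a call up. It gives the time, the measured TCP pose, the force and the opening at its end, in the units of the state.
- ctrl.state(): the state, without advancing time (a new reading comes with each control period).
- camera(name): name is "scene" or "top" or "wrist"; returns (picture, depth): 480x640x3 uint8, red, green, blue; 480x640 float32, m along the optical axis (not along the pixel's ray), 0 where there is no reading.
- camera_model(name): a dict with "camera_matrix" (3x3 intrinsics, pixels), "dist_coeffs" ([k1, k2, p1, p2, k3] as OpenCV has them; the pictures are not rectified), "R" (3x3) and "t" (3): a world point X has camera coordinates R X + t. Camera axes: x right, y down, z forward; pixel columns grow to the right and rows downward; lengths in m; the calibration is good to about 2 mm. A picture is of the moment at which its call begins: read the wrist's pose just before it. camera_model takes no time and is no camera call; for the wrist camera it gives the pose at the moment of the call.
- ctrl.sign_off(): hands the job in, once; it reports no verdict.
Trained networks look in the newest picture that a camera, given by its name, has taken for a name from the list of things; names that differ only in an ending like _2 or _b are one class to them, and where a whole thing is asked for, a point or a joint stands for the part that bears it (a point fixed in the world has none). Each returns a list of dicts, best first, with "conf" (0 to 1); they miss things now and then, are a little off and sometimes report something else, mostly with a low value. They report only what shows in the picture. A call takes as long as a camera call. They do not tell look-alikes from the thing itself.
- silhouettes(camera, label): "mask" (480x640 bool, what is visible of it).
- landmark_of(camera, label): "xyz" ([x, y, z] in m, in world coordinates, good to about 4 mm: a listed point, or the origin of a listed thing).
The state is a dict: "clock": time; "joints": joint angles; "qd": joint speeds; "effort": joint torques, N m; "tool_pos": TCP position; "tcp_rot": TCP orientation; "contact_force": force on the tool from outside, world axes, zero at the start; "moment": the same for the moment, N m; "gripper_width": finger opening in m.
Only numpy, scipy, OpenCV 4.12 (cv2) and the standard library are available. Lean on these libraries where they do the work, as an engineer would, in place of code of your own. Each camera call takes 0.05 s, during which the arm holds its last target.

## Working session

There is one attempt and no reset: what is moved stays moved. The work goes in short steps, Python scripts to look and compute and a tool call to move; the robot and the scene stay as the last step left them, time stands still between calls to the robot, and variables do not carry over. Pictures are saved under pics/ and viewed, and the job is handed in when it is done.

Besides the shell and the picture viewer there is one more tool, called after "Emit:" as name(argument=value, ...), one argument or row to a line, values as JSON. carry_out: Moves the arm, as the interface text tells. Its arguments: {"type":"object","properties":{"motion":{"type":"array","items":{"type":"number"}},"jaw":{"type":"number"},"grip_force":{"type":"number"}},"required":["motion"]}

```bash
mkdir -p pics; python3 - <<'E'
from rig import *
import cv2
print(ctrl.state())
for n in ["scene","top"]:
    p,d=camera(n); cv2.imwrite(f"pics/{n}0.png",p[:,:,::-1])
    m=camera_model(n); print(n,m["R"],m["t"])
    for l in ["tin_large_mid","tin_small_mid","tin_base_mid","knob","index_table"]:
        print(l,[(round(r["conf"],2),r["xyz"]) for r in landmark_of(n,l)])
E
```

```text
{'clock': 0.0, 'joints': array([-8.68390768e-01,  2.55722459e-01,  1.07002586e-01, -4.54088653e-04,
       -1.42392978e+00, -2.84605360e-01]), 'qd': array([-0.00124582,  0.00170598,  0.00056883,  0.00030237,  0.00130185,
       -0.00013622]), 'effort': array([ 4.59349903e-04, -3.86633027e+01,  2.37940496e+01,  5.36526695e+00,
       -6.08127637e-03, -3.64039732e-07]), 'tool_pos': array([ 0.22300353, -0.5022071 ,  0.23041114]), 'tcp_rot': array([-2.07351236e-01,  9.78266097e-01,  9.22471387e-04, -2.41200891e-04]), 'contact_force': array([-0.05385292,  1.20011925, -0.44613886]), 'moment': array([-0.0041493 ,  0.00044783,  0.03687983]), 'gripper_width': 0.08553828137640128}
scene [[ 0.79703899 -0.60392701  0.00100712]
 [-0.4586359  -0.6063728  -0.64958844]
 [ 0.39291469  0.51728541 -0.76028537]] [-0.3791264   0.37982583  1.49745136]
tin_large_mid []
tin_small_mid [(0.62, [0.5908, 0.2647, 0.012])]
tin_base_mid []
knob []
index_table []
top [[ 0.01691968 -0.99975243 -0.0144503 ]
 [-0.99563014 -0.01551892 -0.09208573]
 [ 0.09183868  0.01594522 -0.99564623]] [0.07800632 0.55303236 1.4102179 ]
tin_large_mid [(0.79, [0.4351, 0.242, 0.0192])]
tin_small_mid [(0.82, [0.5929, 0.2654, 0.0171]), (0.26, [0.5275, 0.0237, -0.0054])]
tin_base_mid [(0.93, [0.451, -0.3433, 0.0186]), (0.79, [0.5285, 0.0286, 0.0462])]
knob [(0.67, [0.3557, 0.1126, 0.0118]), (0.65, [0.488, -0.0612, 0.1108])]
index_table [(0.61, [0.5263, 0.0259, -0.004])]
```

View pics/scene0.png

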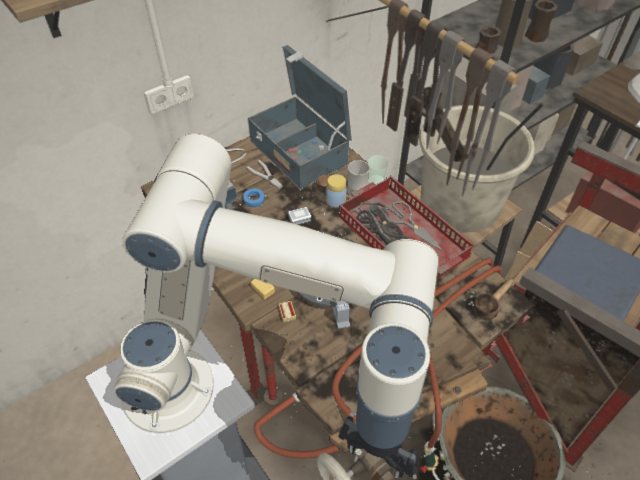

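View pics/top0.png

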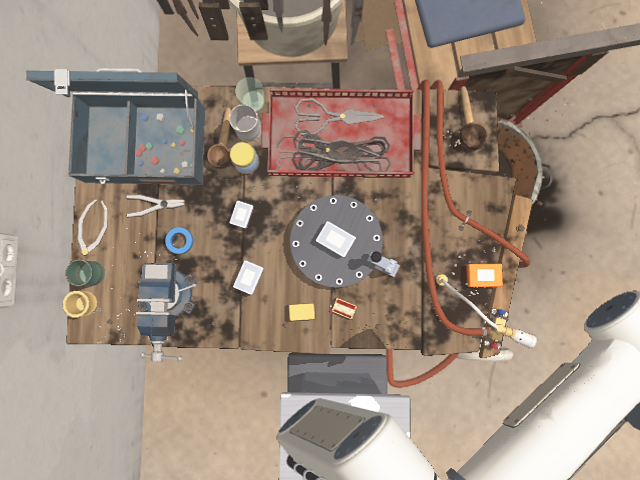

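```bash
cat > h.py <<'E'
from rig import *
import cv2, numpy as np
from scipy.spatial.transform import Rotation as Ro
def ray_plane(m,uv,z):
    uv=np.asarray(uv,float).reshape(-1,1,2)
    n=cv2.undistortPoints(uv,m["camera_matrix"],np.array(m["dist_coeffs"],float)).reshape(-1,2)
    R=np.array(m["R"]);t=np.array(m["t"])
    C=-R.T@t; D=np.c_[n,np.ones(len(n))]@R
    s=(z-C[2])/D[:,2]
    return C+D*s[:,None]
def cloud(m,d,mask=None):
    ok=d>0
    if mask is not None: ok&=mask
    v,u=np.nonzero(ok); 
    n=cv2.undistortPoints(np.c_[u,v].astype(float).reshape(-1,1,2),m["camera_matrix"],np.array(m["dist_coeffs"],float)).reshape(-1,2)
    P=np.c_[n,np.ones(len(n))]*d[v,u][:,None]
    return (P-np.array(m["t"]))@np.array(m["R"]),u,v
def proj(m,X):
    r,_=cv2.Rodrigues(np.array(m["R"]))
    return cv2.projectPoints(np.asarray(X,float).reshape(-1,1,3),r,np.array(m["t"],float),m["camera_matrix"],np.array(m["dist_coeffs"],float))[0].reshape(-1,2)
def toprect(m,d,mask,zlo,zhi):
    P,u,v=cloud(m,d,mask)
    k=(P[:,2]>zlo)&(P[:,2]<zhi); Q=P[k]
    z=np.median(Q[:,2])
    (c,s,a)=cv2.minAreaRect(Q[:,:2].astype(np.float32))
    if s[0]<s[1]: s=s[::-1]; a+=90
    return np.r_[c,z],s,(a+90)%180-90,k.sum()
def motion(pos,ang,st=None):
    """shift in tool axes cm and yaw, to reach tcp pos pointing down with tool y axis at ang deg (mod 180) world"""
    st=st or ctrl.state()
    R0=Ro.from_quat(st["tcp_rot"])
    best=None
    for a in (ang,ang+180):
        y=np.array([np.cos(np.radians(a)),np.sin(np.radians(a)),0]); z=np.array([0,0,-1.]); x=np.cross(y,z)
        Rt=Ro.from_matrix(np.c_[x,y,z]); w=np.degrees((R0.inv()*Rt).as_rotvec())
        if best is None or np.linalg.norm(w)<np.linalg.norm(best): best=w
    print("shift cm",np.round(R0.inv().apply(np.array(pos)-st["tool_pos"])*100,2),"rot",np.round(best,2), "tcp",np.round(st["tool_pos"],4),"j6",round(st["joints"][5],2))
E
python3 - <<'E'
from h import *
p,d=camera("top"); m=camera_model("top")
print(m["camera_matrix"])
big=cv2.resize(p[180:340,210:450],None,fx=3.3,fy=3.3,interpolation=cv2.INTER_CUBIC); cv2.imwrite("pics/crop.png",big[:,:,::-1])
for l in ["tin_large_mid","tin_small_mid","tin_base_mid","knob"]:
  for r in silhouettes("top",l):
    k=r["mask"]; P,u,v=cloud(m,d,k)
    print(l,r["conf"],k.sum(),u.mean(),v.mean(),np.percentile(P[:,2],[5,50,95]).round(4), toprect(m,d,k,np.median(P[:,2])-.006,np.median(P[:,2])+.006))
E
```

```text
[[577.73837023   0.         311.90623722]
 [  0.         577.73837023 231.41051852]
 [  0.           0.           1.        ]]
tin_large_mid 0.88 701 247.5410071942446 277.6158273381295 [-0.0008  0.032   0.0376] (array([0.43557194, 0.24377817, 0.03257664]), (0.07289381325244904, 0.05102778598666191), -22.37226104736328, np.int64(572))
tin_small_mid 0.87 423 240.7 214.95714285714286 [0.0169 0.0245 0.0292] (array([0.59239346, 0.26704398, 0.02477166]), (0.05959959328174591, 0.04423069208860397), -17.62248992919922, np.int64(381))
tin_base_mid 0.6 828 484.2763636363636 274.79636363636365 [0.0107 0.0264 0.0315] (array([ 0.45229796, -0.34097058,  0.0266547 ]), (0.08137919753789902, 0.05639515444636345), -88.9303263425827, np.int64(719))
tin_base_mid 0.55 805 334.8343711083437 239.173100871731 [0.0546 0.0602 0.0654] (array([0.53161496, 0.03072267, 0.06022652]), (0.08090360462665558, 0.057257212698459625), 60.50654983520508, np.int64(741))
tin_base_mid 0.46 323 343.17445482866043 307.85669781931466 [0.0065 0.0138 0.0186] (array([0.36330163, 0.005813  , 0.01379804]), (0.052955977618694305, 0.035858768969774246), 69.52340698242188, np.int64(293))
knob 0.4 82 374.8780487804878 256.609756097561 [0.1168 0.121  0.125 ] (array([ 0.48694655, -0.06100656,  0.12095667]), (0.02137795463204384, 0.021282494068145752), -43.117889404296875, np.int64(81))
```

View pics/crop.png

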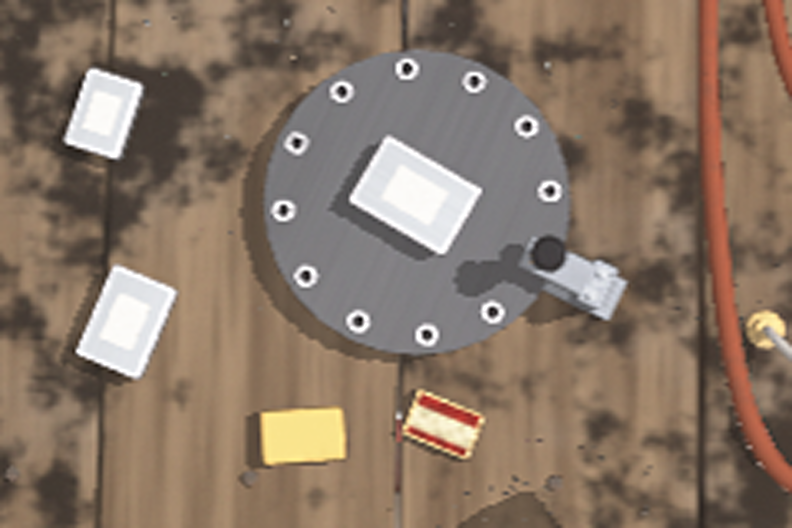

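```bash
python3 - <<'E'
from h import *
m=camera_model("wrist"); st=ctrl.state(); R=np.array(m["R"]);C=-R.T@m["t"]
R0=Ro.from_quat(st["tcp_rot"])
print("cam in tool",R0.inv().apply(C-st["tool_pos"]),"axes",(R0.as_matrix().T@R.T).round(3))
print(m["camera_matrix"],m["dist_coeffs"])
motion([0.50,0.03,0.26],-29.5,st); motion([0.4355,0.2435,0.16],67.6,st)
E
```

```text
cam in tool [ 8.46582165e-02 -1.30787855e-04 -1.41966886e-01] axes [[-0.001 -0.945 -0.328]
 [ 1.    -0.    -0.001]
 [ 0.    -0.328  0.945]]
[[381.57615493   0.         319.41244099]
 [  0.         381.57615493 242.52068024]
 [  0.           0.           1.        ]] [0.02734099 0.         0.         0.         0.        ]
shift cm [-46.92  37.45  -2.87] rot [  0.    -0.   -36.56] tcp [ 0.2232 -0.5027  0.2313] j6 -0.28
shift cm [-49.68  59.58   7.13] rot [ 0.   -0.   46.34] tcp [ 0.2232 -0.5027  0.2313] j6 -0.28
```

Emit:
carry_out(
  motion=[-3.5,2.8,-0.3,0,0,-3.5,-7.5,6,-0.6,0,0,-7,-11.5,9.2,-0.9,0,0,-11,-15.5,12.4,-1.2,0,0,-15,-19.5,15.6,-1.5,0,0,-19,-23.5,18.8,-1.8,0,0,-23,-27.5,22,-2.1,0,0,-27,-31.5,25.2,-2.4,0,0,-30.5,-35.5,28.4,-2.7,0,0,-34,-39,31.2,-2.9,0,0,-36.5],
  jaw=8.54,
)

```text
clock: 1.85
tool_pos: [0.4511, -0.062, 0.2606]
tcp_rot: [-0.504, 0.863, -0.0, 0.001]
contact_force: [1.0, -1.5, 0.6]
gripper_width: 0.0855
```

```bash
python3 - <<'E'
from h import *
motion([0.46,0.01,0.26],-29.5)
p,d=camera("wrist");cv2.imwrite("pics/w1.png",p[:,:,::-1])
E
```

```text
shift cm [-6.71  2.76  0.07] rot [-0.06  0.04  0.09] tcp [ 0.4511 -0.062   0.2606] j6 -0.72
```

View pics/w1.png

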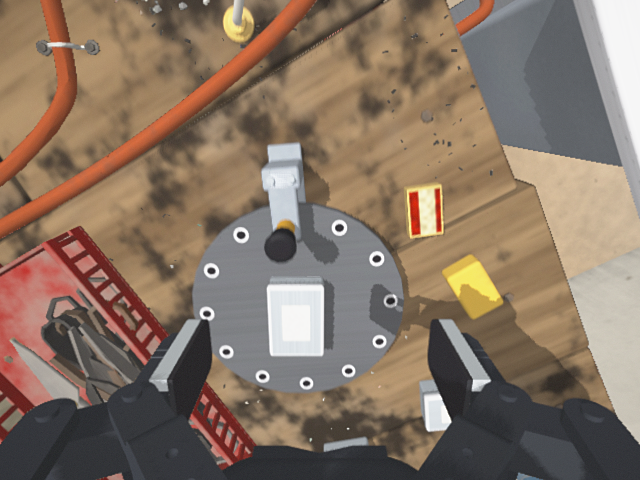

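```bash
cat >> h.py <<'E'
def fitrect(m,d,ctr,ztop,size,rad=0.07,tol=0.005,name=""):
    """robust: pixels whose depth lies on top plane near ctr; project to plane ztop; trimmed rectangle"""
    P,u,v=cloud(m,d)
    k=(abs(P[:,2]-ztop)<tol)&(np.hypot(P[:,0]-ctr[0],P[:,1]-ctr[1])<rad)
    zz=np.median(P[k,2])
    M=np.zeros(d.shape,np.uint8); M[v[k],u[k]]=255
    M=cv2.morphologyEx(M,cv2.MORPH_CLOSE,np.ones((3,3))); M=cv2.morphologyEx(M,cv2.MORPH_OPEN,np.ones((5,5)))
    cs,_=cv2.findContours(M,cv2.RETR_EXTERNAL,cv2.CHAIN_APPROX_NONE); c=max(cs,key=cv2.contourArea)
    M2=np.zeros_like(M); cv2.drawContours(M2,[c],-1,255,-1)
    v2,u2=np.nonzero(M2); X=ray_plane(m,np.c_[u2,v2],ztop)[:,:2]
    (cc,s,a)=cv2.minAreaRect(X.astype(np.float32))
    if s[0]<s[1]: s=s[::-1]; a+=90
    # moments
    mu=X.mean(0); w,V=np.linalg.eigh(np.cov((X-mu).T)); am=np.degrees(np.arctan2(V[1,1],V[0,1]))
    print(name,"minrect",np.round(cc,4),np.round(s,4),round((a+90)%180-90,1),"| mom",mu.round(4),np.sqrt(12*w[::-1]).round(4),round((am+90)%180-90,1),"zmed",zz.round(4),"bbox",u2.min(),u2.max(),v2.min(),v2.max())
    return mu,M2
E
python3 - <<'E'
from h import *
m=camera_model("wrist");p,d=camera("wrist")
fitrect(m,d,[.5316,.0307],.062,0,name="base")
P,u,v=cloud(m,d); k=(abs(P[:,2]-.034)<.004)&(np.hypot(P[:,0]-.53,P[:,1]-.03)<.14)
M=np.zeros(d.shape,np.uint8);M[v[k],u[k]]=255
M=cv2.morphologyEx(M,cv2.MORPH_OPEN,np.ones((5,5)))
c=max(cv2.findContours(M,cv2.RETR_EXTERNAL,cv2.CHAIN_APPROX_NONE)[0],key=cv2.contourArea)[:,0]
h=cv2.convexHull(c)[:,0]; X=ray_plane(m,h,.034)
A=np.c_[2*X[:,:2],np.ones(len(X))]; s=np.linalg.lstsq(A,(X[:,:2]**2).sum(1),rcond=None)[0]
print("disc",s[:2],np.sqrt(s[2]+s[0]**2+s[1]**2))
k=(P[:,2]>.117)&(P[:,2]<.13)&(np.hypot(P[:,0]-.487,P[:,1]+.061)<.03)
print("knobtop",P[k].mean(0),np.median(P[k],0),k.sum(),cv2.minEnclosingCircle(P[k,:2].astype(np.float32)))
for l in ["tin_base_mid","knob","index_table","tin_large_mid"]:
    print(l,[(round(r["conf"],2),r["xyz"]) for r in landmark_of("wrist",l)])
motion([0.4355,0.2435,0.20],67.6)
motion([0.4355-.05,0.2435+0.02,0.20],67.6)
E
```

```text
base minrect [0.53   0.0278] [0.0811 0.0563] 60.4 | mom [0.5293 0.0264] [0.0806 0.0562] 60.6 zmed 0.0612 bbox 266 323 278 349
disc [0.5289835  0.02674114] 0.114112858270952
knobtop [ 0.48613821 -0.06389756  0.1216645 ] [ 0.48601036 -0.06394685  0.12186225] 815 ((0.48671919107437134, -0.0631006583571434), 0.013025847263634205)
tin_base_mid [(0.82, [0.5349, 0.0312, 0.0472])]
knob [(0.88, [0.4863, -0.0576, 0.111])]
index_table []
tin_large_mid [(0.93, [0.438, 0.242, 0.013]), (0.49, [0.481, -0.0607, 0.1089])]
shift cm [-26.06  16.5    6.  ] rot [-1.00e-02 -1.00e-02  8.28e+01] tcp [ 0.4502 -0.0646  0.2601] j6 -0.72
shift cm [-25.33  21.84   6.  ] rot [-1.00e-02 -1.00e-02  8.28e+01] tcp [ 0.4502 -0.0646  0.2601] j6 -0.72
```

Emit:
carry_out(
  motion=[-2.6,1.65,0.5,0,0,8.3,-5.2,3.3,1,0,0,16.6,-7.8,4.95,2,0,0,24.9,-10.4,6.6,3,0,0,33.2,-13,8.25,4,0,0,41.5,-15.6,9.9,5,0,0,49.8,-18.2,11.55,6.5,0,0,58,-20.8,13.2,8,0,0,66.3,-23.4,14.8,9,0,0,74.6,-26,16.5,10,0,0,82.8],
)

```text
clock: 3.15
tool_pos: [0.4356, 0.2431, 0.1598]
tcp_rot: [0.198, 0.98, 0.0, 0.0]
contact_force: [0.7, 0.0, 0.6]
gripper_width: 0.0854
```

```bash
python3 - <<'E'
from h import *
st=ctrl.state();print(st["tool_pos"],st["qd"].round(3))
m=camera_model("wrist");p,d=camera("wrist");cv2.imwrite("pics/w2.png",p[:,:,::-1])
mu,M=fitrect(m,d,[.4355,.2435],.034,0,name="large")
mu,M=fitrect(m,d,[.5925,.267],.026,0,name="small")
E
```

```text
[0.4356495  0.24311533 0.15979483] [ 0.489  0.311  0.128  0.003  0.192 -1.904]
large minrect [0.4346 0.244 ] [0.0724 0.0503] -21.9 | mom [0.4333 0.2446] [0.072  0.0501] -21.9 zmed 0.0335 bbox 284 354 181 275
small minrect [0.5896 0.266 ] [0.063  0.0427] -17.0 | mom [0.59   0.2634] [0.0634 0.0374] -7.5 zmed 0.0255 bbox 388 438 344 405
```

View pics/w2.png

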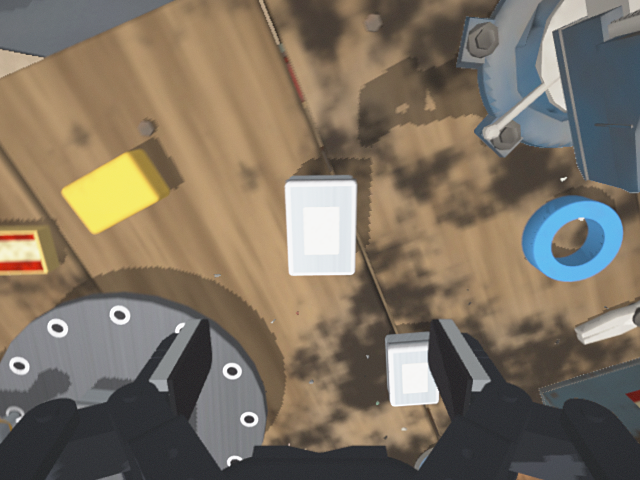

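```bash
python3 - <<'E'
from h import *
st=ctrl.state();print(st["tool_pos"],st["qd"].round(3))
m=camera_model("wrist");p,d=camera("wrist")
mu,M=fitrect(m,d,[.4355,.2435],.034,0,name="large")
print(landmark_of("wrist","tin_large_mid"))
motion([.4345,.2440,.003],68.1)
E
```

```text
[0.43500834 0.24627901 0.15780216] [-0.045 -0.025 -0.025 -0.001 -0.044  0.383]
large minrect [0.4347 0.244 ] [0.0723 0.0502] -21.8 | mom [0.4333 0.2448] [0.0721 0.0504] -21.8 zmed 0.0335 bbox 280 351 184 279
[{'xyz': [0.4385, 0.244, 0.0147], 'conf': 0.59}]
shift cm [ 0.1   0.07 15.63] rot [-0.09 -0.03 -0.47] tcp [0.4353 0.2431 0.1593] j6 -2.79
```

Emit:
carry_out(
  motion=[0,0,2.5,0,0,-0.2,0,0,5,0,0,-0.4,0.1,0.1,7.5,0,0,-0.4,0.1,0.1,9.5,0,0,-0.4,0.1,0.1,11.5,0,0,-0.4,0.1,0.1,13,0,0,-0.4,0.1,0.1,14.2,0,0,-0.4,0.1,0.1,15,0,0,-0.4,0.1,0.1,15.5,0,0,-0.4,0.1,0.1,15.5,0,0,-0.4],
)

```text
clock: 4.3
tool_pos: [0.4349, 0.2441, 0.005]
tcp_rot: [0.191, 0.982, -0.0, -0.0]
contact_force: [-0.7, 0.2, -0.2]
gripper_width: 0.0858
```

Emit:
carry_out(
  motion=[0,0,0,0,0,0,0,0,0,0,0,0,0,0,0,0,0,0,0,0,0,0,0,0,0,0,0,0,0,0,0,0,0,0,0,0,0,0,0,0,0,0,0,0,0,0,0,0,0,0,0,0,0,0,0,0,0,0,0,0],
  jaw=4.0,
  grip_force=40,
)

```text
clock: 5.3
tool_pos: [0.4352, 0.2452, 0.0058]
tcp_rot: [0.19, 0.982, 0.0, 0.0]
contact_force: [-2.2, 0.0, 6.1]
gripper_width: 0.049
```

```bash
python3 - <<'E'
from h import *
motion([.4345,.2440,.12],68.1)
E
```

```text
shift cm [ 1.000e-02 -1.300e-01 -1.142e+01] rot [ 0.05  0.04 -0.03] tcp [0.4352 0.2452 0.0058] j6 -2.78
```

Emit:
carry_out(
  motion=[0,0,-0.8,0,0,0,0,0,-2,0,0,0,0,0,-3.5,0,0,0,0,0,-5,0,0,0,0,0,-7,0,0,0,0,0,-9,0,0,0,0,0,-11,0,0,0,0,0,-12.5,0,0,0,0,0,-13.5,0,0,0,0,0,-14,0,0,0],
)

```text
clock: 6.3
tool_pos: [0.4348, 0.245, 0.1458]
tcp_rot: [0.19, 0.982, 0.0, 0.0]
contact_force: [0.9, 0.5, -2.2]
gripper_width: 0.0491
```

```bash
cat >> h.py <<'E'
def inhand(ztip,name,ctr=None,tol=.006):
    """fit held tin's top face: plane at ztip (tool z of the lid, negative=back); report in tool frame"""
    m=camera_model("wrist"); st=ctrl.state(); p,d=camera("wrist")
    R0=Ro.from_quat(st["tcp_rot"])
    P,u,v=cloud(m,d); Q=R0.inv().apply(P-st["tool_pos"])
    k=(abs(Q[:,0])<.045)&(abs(Q[:,1])<.03)&(Q[:,2]>-.04)&(Q[:,2]<.03)
    hist,e=np.histogram(Q[k,2],bins=70); zt=e[hist.argmax()]
    k2=k&(abs(Q[:,2]-zt)<tol)
    zt=np.median(Q[k2,2])
    M=np.zeros(d.shape,np.uint8);M[v[k2],u[k2]]=255
    cv2.imwrite(f"pics/{name}.png",p[:,:,::-1])
    (c,s,a)=cv2.minAreaRect(Q[k2,:2].astype(np.float32))
    w,V=np.linalg.eigh(np.cov(Q[k2,:2].T)); 
    A=np.c_[Q[k2,:2],np.ones(k2.sum())]; pl=np.linalg.lstsq(A,Q[k2,2],rcond=None)[0]
    print("inhand lid z",zt.round(4),"minrect",np.round(c,4),np.round(s,4),round(a,1),"mom",Q[k2,:2].mean(0).round(4),np.sqrt(12*w).round(4),"ang",np.degrees(np.arctan2(V[1,1],V[0,1])).round(1),"x-range",np.percentile(Q[k2,0],[1,99]).round(4),"y-range",np.percentile(Q[k2,1],[1,99]).round(4),"tilt",np.degrees(pl[:2]).round(1))
E
python3 - <<'E'
from h import *
inhand(0,"w3")
st=ctrl.state();print(st["tool_pos"],st["contact_force"],st["gripper_width"])
motion([.53,.0275,.16],-29.5)
E
```

```text
inhand lid z -0.0277 minrect [-0.0008 -0.0001] [0.0732 0.0599] 0.4 mom [ 0.0039 -0.0001] [0.0518 0.0711] ang -179.7 x-range [-0.035   0.0352] y-range [-0.0256  0.0254] tilt [0.6 0. ]
[0.43500405 0.24502248 0.14606337] [-0.31233034 -0.03541841 -0.82566895] 0.04912580436694905
shift cm [-16.95 -16.62  -1.4 ] rot [ 3.000e-02  7.000e-02 -8.246e+01] tcp [0.435  0.245  0.1461] j6 -2.78
```

View pics/w3.png

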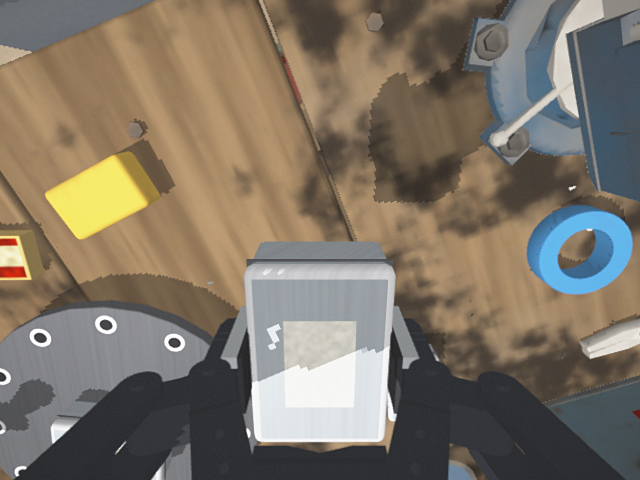

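```bash
python3 - <<'E'
from h import *
motion([.565,.09,.17],-29.5)
E
```

```text
shift cm [-17.85  -9.51  -2.4 ] rot [ 3.000e-02  7.000e-02 -8.246e+01] tcp [0.435  0.245  0.1461] j6 -2.78
```

Emit:
carry_out(
  motion=[-1.2,-0.6,-0.3,0,0,-5,-3,-1.5,-0.6,0,0,-13,-5,-2.6,-0.9,0,0,-21.5,-7,-3.7,-1.2,0,0,-30,-9,-4.8,-1.5,0,0,-38.5,-11,-5.9,-1.8,0,0,-47,-13,-7,-2,0,0,-55.5,-15,-8,-2.2,0,0,-64,-16.8,-9,-2.4,0,0,-72.5,-17.9,-9.5,-2.4,0,0,-79],
)

```text
clock: 7.35
tool_pos: [0.5656, 0.0885, 0.168]
tcp_rot: [-0.479, 0.878, 0.0, -0.001]
contact_force: [1.6, -0.3, -1.4]
gripper_width: 0.0497
```

Emit:
carry_out(
  motion=[0,0,0,0,0,-2,0,0,0,0,0,-3.5,0,0,0,0,0,-3.5,0,0,0,0,0,-3.5,0,0,0,0,0,-3.5,0,0,0,0,0,-3.5,0,0,0,0,0,-3.5,0,0,0,0,0,-3.5,0,0,0,0,0,-3.5,0,0,0,0,0,-3.5],
)

```text
clock: 8.35
tool_pos: [0.5653, 0.0898, 0.1691]
tcp_rot: [-0.504, 0.864, -0.0, 0.0]
contact_force: [0.8, -0.1, -0.9]
gripper_width: 0.0495
```

```bash
python3 - <<'E'
from h import *
st=ctrl.state();print(st["tool_pos"],st["qd"].round(3),st["joints"].round(2))
m=camera_model("wrist");p,d=camera("wrist");cv2.imwrite("pics/w4.png",p[:,:,::-1])
mu,M=fitrect(m,d,[.53,.028],.062,0,name="base")
P,u,v=cloud(m,d)
k=(P[:,2]>.117)&(P[:,2]<.13)&(np.hypot(P[:,0]-.487,P[:,1]+.061)<.03)
print("knobtop",P[k].mean(0),k.sum(),cv2.minEnclosingCircle(P[k,:2].astype(np.float32)))
inhand(0,"w4b")
motion([.53,.028,.1],-29.5)
E
```

```text
[0.5652657  0.08976121 0.16905287] [ 0.001  0.002  0.001  0.     0.002 -0.001] [ 0.43  0.32  0.04  0.   -1.29 -0.94]
base minrect [0.5313 0.0295] [0.0794 0.0561] 60.5 | mom [0.5303 0.0277] [0.0794 0.0558] 60.7 zmed 0.0613 bbox 274 366 66 198
knobtop [nan nan nan] 0 ((0.0, 0.0), 0.0)
inhand lid z -0.0277 minrect [-0.0006  0.    ] [0.06   0.0733] 89.9 mom [ 0.0041 -0.0002] [0.0518 0.0711] ang -179.6 x-range [-0.0349  0.0354] y-range [-0.0257  0.0256] tilt [0.5 0. ]
shift cm [7.11 0.03 6.9 ] rot [-0.    0.    0.04] tcp [0.5653 0.0898 0.169 ] j6 -0.94<stdin>:7: RuntimeWarning: Mean of empty slice.
  ret = um.true_divide(
```

View pics/w4.png

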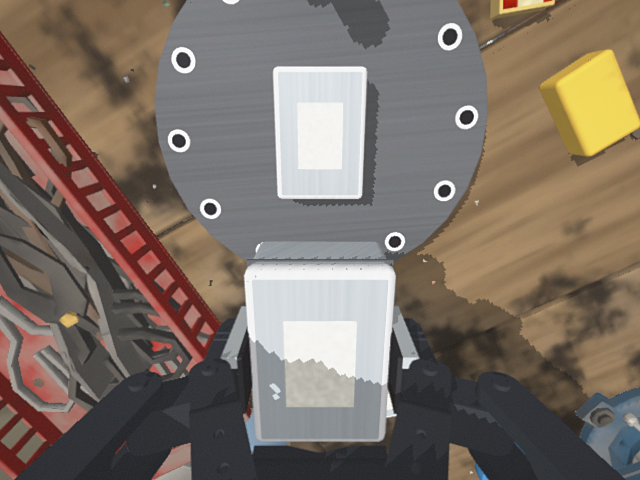

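```bash
python3 - <<'E'
from h import *
motion([.5312,.0294,.0685],-29.5)
E
```

```text
shift cm [ 6.93 -0.   10.05] rot [-0.    0.    0.04] tcp [0.5653 0.0898 0.169 ] j6 -0.94
```

Emit:
carry_out(
  motion=[0.8,0,0.6,0,0,0,2,0,1.5,0,0,0,3.5,0,3,0,0,0,5,0,4.5,0,0,0,6.2,0,6,0,0,0,6.9,0,7.2,0,0,0,6.9,0,8.2,0,0,0,6.9,0,9,0,0,0,6.9,0,9.5,0,0,0,6.9,0,9.5,0,0,0],
)

```text
clock: 9.45
tool_pos: [0.5312, 0.0299, 0.0734]
tcp_rot: [-0.504, 0.864, 0.0, -0.0]
contact_force: [-0.4, 0.8, -1.9]
gripper_width: 0.0491
```

```bash
python3 - <<'E'
from h import *
motion([.5312,.0294,.0685],-29.5)
inhand(0,"w5")
p,d=camera("scene");cv2.imwrite("pics/s5.png",cv2.resize(p[200:400,220:460],None,fx=3,fy=3)[:,:,::-1])
E
```

```text
shift cm [ 0.04 -0.03  0.49] rot [ 0.04 -0.04  0.06] tcp [0.5312 0.0299 0.0734] j6 -0.86
inhand lid z -0.0277 minrect [-0.0008  0.    ] [0.06   0.0736] 90.0 mom [ 0.0042 -0.0002] [0.0517 0.0712] ang -179.6 x-range [-0.0348  0.0354] y-range [-0.0256  0.0255] tilt [ 0.6 -0. ]
```

View pics/w5.png

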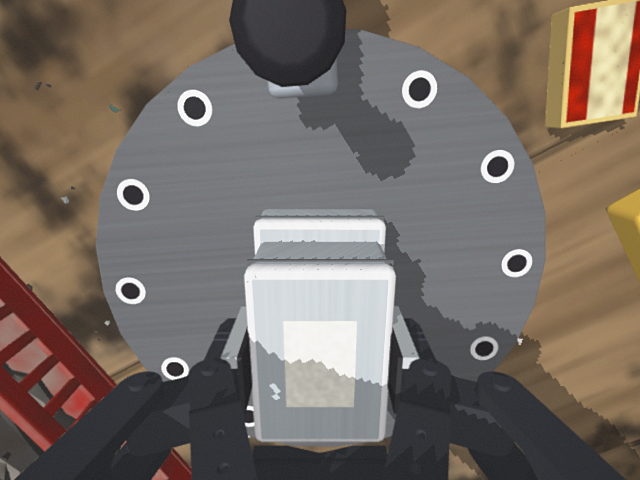

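View pics/s5.png

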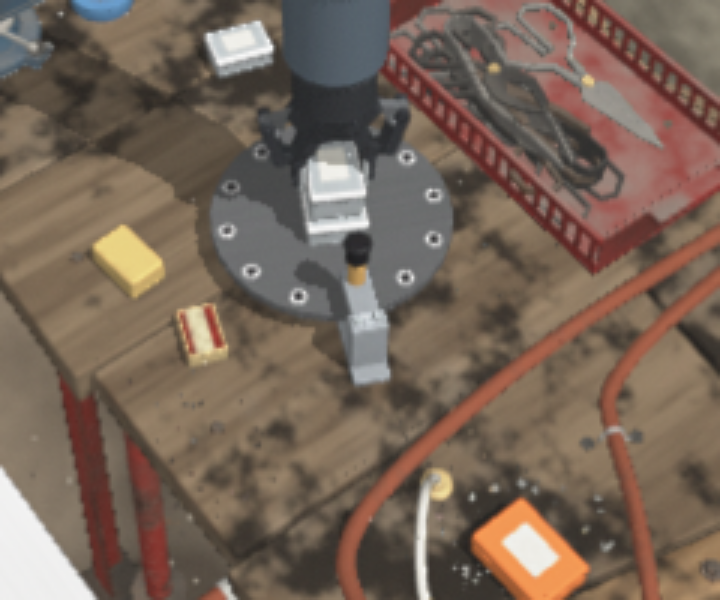

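```bash
python3 - <<'E'
from h import *
m=camera_model("wrist"); st=ctrl.state(); p,d=camera("wrist")
R0=Ro.from_quat(st["tcp_rot"])
P,u,v=cloud(m,d); Q=R0.inv().apply(P-st["tool_pos"])
k=(abs(P[:,2]-.062)<.005)&(Q[:,0]>.0)&(Q[:,0]<.07)&(abs(Q[:,1])<.04)
for c in range(265,380,20):
    q=k&(u==c); print(c,v[q].min(),v[q].max(),np.sort(Q[q,0])[-3:].round(4))
X=ray_plane(m,[[320,215],[320,218],[320,221],[254,230],[386,230]],.062); print(R0.inv().apply(X-st["tool_pos"]).round(4))
g=p[195:275,320].mean(1);print(g.round().astype(int))
g=p[235,240:400].mean(1);print(g.round().astype(int))
E
```

```text
265 218 241 [0.0402 0.0403 0.0406]
285 218 241 [0.0406 0.0406 0.0409]
305 218 241 [0.0405 0.0405 0.0407]
325 218 241 [0.0406 0.0406 0.0406]
345 219 241 [0.0399 0.0403 0.0409]
365 219 241 [0.0398 0.0401 0.0405]
[[ 0.0433 -0.      0.0123]
 [ 0.042  -0.      0.0123]
 [ 0.0407 -0.      0.0123]
 [ 0.0367 -0.0279  0.0123]
 [ 0.0367  0.0279  0.0123]]
[125 124 124 125 121 123 123 123 125 124 124 120 122 153 152 149 152 156
 155 120 116 136 154 206 227 232 244 246 245 245 245 246 248 222 216 217
 218 217 216 217 217 217 217 218 220 222 155 145 146 150 151 152 150 150
 151 151 150 154 155 155 154 155 156 148  89 112 131 154 155 175 192 207
 216 224 233 238 242 244 244 244]
[120 120 119 120 122 120 120 123 120 120 118 119 118 116 126 188 248 245
 244 245 246 237 220 218 217 219 219 219 219 221 219 219 219 219 219 218
 220 220 218 219 218 219 220 222 222 221 219 217 219 221 223 223 225 223
 222 221 221 221 221 221 222 223 224 223 220 219 218 215 216 220 219 218
 218 219 221 224 223 221 221 219 217 219 221 222 222 222 220 219 219 219
 221 220 223 223 222 225 223 222 222 221 221 220 220 220 219 219 220 222
 221 219 219 217 218 220 220 218 219 218 219 221 221 220 220 218 214 214
 216 218 218 220 220 220 220 221 221 222 220 220 220 222 230 245 240 233
 227 210 118  79  79  83  80  82  82  82  82  81  80  80  85  85]
```

Emit:
carry_out(
  motion=[0.1,0,0.1,0,0,0,0.1,0,0.2,0,0,0,0.1,0,0.3,0,0,0,0.1,0,0.4,0,0,0,0.1,0,0.45,0,0,0,0.1,0,0.5,0,0,0,0.1,0,0.52,0,0,0,0.1,0,0.52,0,0,0,0.1,0,0.52,0,0,0,0.1,0,0.52,0,0,0],
)

```text
clock: 10.6
tool_pos: [0.5309, 0.0289, 0.0689]
tcp_rot: [-0.504, 0.864, -0.0, 0.0]
contact_force: [0.0, 0.5, -1.3]
gripper_width: 0.0494
```

```bash
python3 - <<'E'
from h import *
st=ctrl.state();print(st["tool_pos"],st["contact_force"])
inhand(0,"w6")
E
```

```text
[0.53086281 0.02885244 0.06885517] [ 0.00467634  0.47721278 -1.31146739]
inhand lid z -0.0277 minrect [-0.0008 -0.    ] [0.0738 0.06  ] 0.0 mom [ 0.0042 -0.0002] [0.0517 0.0713] ang -179.6 x-range [-0.0349  0.0354] y-range [-0.0257  0.0254] tilt [ 0.6 -0. ]
```

Emit:
carry_out(
  motion=[0,0,0.03,0,0,0,0,0,0.05,0,0,0,0,0,0.07,0,0,0,0,0,0.09,0,0,0,0,0,0.11,0,0,0,0,0,0.12,0,0,0,0,0,0.12,0,0,0,0,0,0.12,0,0,0,0,0,0.12,0,0,0,0,0,0.12,0,0,0],
)

```text
clock: 11.65
tool_pos: [0.5308, 0.0288, 0.0676]
tcp_rot: [-0.504, 0.864, 0.0, -0.0]
contact_force: [-0.6, 0.7, -0.6]
gripper_width: 0.0493
```

Emit:
carry_out(
  motion=[0,0,0.02,0,0,0,0,0,0.04,0,0,0,0,0,0.06,0,0,0,0,0,0.06,0,0,0,0,0,0.06,0,0,0,0,0,0.06,0,0,0,0,0,0.06,0,0,0,0,0,0.06,0,0,0,0,0,0.06,0,0,0,0,0,0.06,0,0,0],
)

```text
clock: 12.65
tool_pos: [0.5309, 0.0288, 0.0676]
tcp_rot: [-0.504, 0.864, -0.0, 0.0]
contact_force: [-3.7, 1.2, 4.7]
gripper_width: 0.0496
```

Emit:
carry_out(
  motion=[0,0,0,0,0,0,0,0,0,0,0,0,0,0,0,0,0,0,0,0,0,0,0,0,0,0,0,0,0,0,0,0,-1,0,0,0,0,0,-2.5,0,0,0,0,0,-4.5,0,0,0,-1.5,0,-6.5,0,0,0,-3.5,0,-8.5,0,0,0],
  jaw=8.54,
)

```text
clock: 13.65
tool_pos: [0.5481, 0.0591, 0.1539]
tcp_rot: [-0.504, 0.864, -0.0, 0.0]
contact_force: [0.9, -0.5, -1.0]
gripper_width: 0.0853
```

```bash
python3 - <<'E'
from h import *
m=camera_model("wrist");p,d=camera("wrist");m=camera_model("wrist");p,d=camera("wrist");cv2.imwrite("pics/w7.png",p[:,:,::-1])
mu,M=fitrect(m,d,[.531,.029],.096,0,name="large")
motion([.59,.266,.16],73); motion([.59,.266,.16],-107)
print(ctrl.state()["joints"])
E
```

```text
large minrect [0.5311 0.0289] [0.0711 0.05  ] 60.6 | mom [0.5301 0.0271] [0.0712 0.0499] 60.4 zmed 0.0953 bbox 276 372 131 260
shift cm [-19.79   6.64  -0.35] rot [-0.08  0.44 77.63] tcp [0.5509 0.061  0.1559] j6 -0.91
shift cm [-19.79   6.64  -0.35] rot [-0.08  0.44 77.63] tcp [0.5509 0.061  0.1559] j6 -0.91
[ 0.39342822  0.29233458 -0.03543549  0.00138686 -1.23592746 -0.90645906]
```

View pics/w7.png

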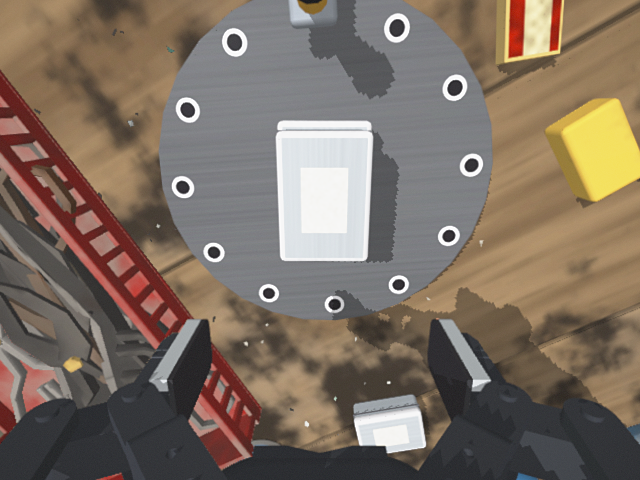

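Emit:
carry_out(
  motion=[-1.5,0.5,0,0,0,5,-3.5,1.1,0,0,0,13,-6,1.8,0,0,0,21.5,-8.5,2.6,0,0,0,30,-11,3.4,0,0,0,38.5,-13.5,4.2,0,0,0,47,-15.5,5,0,0,0,55.5,-17.5,5.8,0,0,0,64,-19,6.4,0,0,0,72,-19.9,6.7,0,0,0,77.6],
)

```text
clock: 14.75
tool_pos: [0.5873, 0.2665, 0.1517]
tcp_rot: [0.15, 0.989, -0.0, -0.0]
contact_force: [-0.2, -0.1, 0.6]
gripper_width: 0.0855
```

```bash
python3 - <<'E'
from h import *
for i in range(6): p,d=camera("wrist")
st=ctrl.state();print(st["tool_pos"],st["qd"].round(3),st["joints"].round(2))
m=camera_model("wrist");p,d=camera("wrist");cv2.imwrite("pics/w8.png",p[:,:,::-1])
mu,M=fitrect(m,d,[.592,.266],.026,0,name="small")
motion([.5915,.2665,.003],73)
E
```

```text
[0.58749365 0.26474142 0.15217541] [-0.002 -0.002  0.001 -0.002 -0.    -0.01 ] [ 0.67  0.47  0.23  0.   -1.33 -2.53]
small minrect [0.5917 0.2667] [0.0598 0.0425] -17.0 | mom [0.5907 0.2669] [0.0603 0.0423] -17.3 zmed 0.0255 bbox 295 353 196 273
shift cm [-0.33  0.28 14.92] rot [-0.01 -0.   -0.01] tcp [0.5875 0.2648 0.1522] j6 -2.53
```

View pics/w8.png

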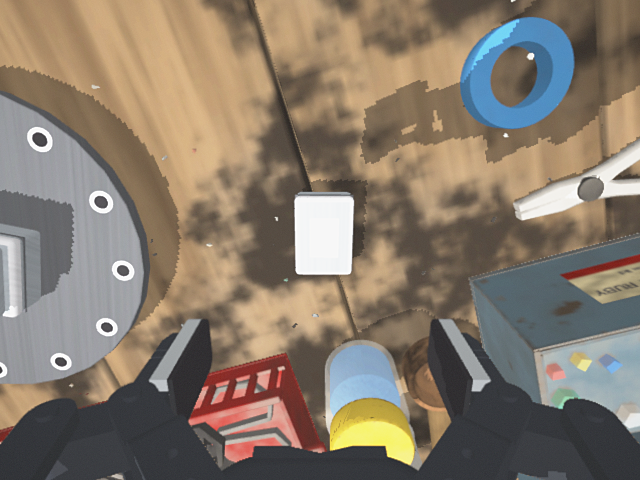

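Emit:
carry_out(
  motion=[-0.1,0.1,2,0,0,0,-0.3,0.3,4.5,0,0,0,-0.3,0.3,7,0,0,0,-0.3,0.3,9.2,0,0,0,-0.3,0.3,11.2,0,0,0,-0.3,0.3,12.7,0,0,0,-0.3,0.3,13.8,0,0,0,-0.3,0.3,14.5,0,0,0,-0.3,0.3,14.8,0,0,0,-0.3,0.3,14.8,0,0,0],
)

```text
clock: 16.1
tool_pos: [0.5915, 0.2675, 0.0042]
tcp_rot: [0.148, 0.989, 0.0, 0.0]
contact_force: [0.0, -0.2, 0.2]
gripper_width: 0.0857
```

Emit:
carry_out(
  motion=[0,0,0,0,0,0,0,0,0,0,0,0,0,0,0,0,0,0,0,0,0,0,0,0,0,0,0,0,0,0,0,0,0,0,0,0,0,0,0,0,0,0,0,0,0,0,0,0,0,0,0,0,0,0,0,0,0,0,0,0],
  jaw=3.2,
)

```text
clock: 17.1
tool_pos: [0.5918, 0.2678, 0.0047]
tcp_rot: [0.148, 0.989, 0.0, 0.001]
contact_force: [-0.6, 0.7, 6.6]
gripper_width: 0.0411
```

Emit:
carry_out(
  motion=[0,0,-0.8,0,0,0,0,0,-2,0,0,0,0,0,-4,0,0,0,0,0,-6,0,0,0,0,0,-8.5,0,0,0,0,0,-11,0,0,0,0,0,-13.5,0,0,0,0,0,-15.5,0,0,0,0,0,-17.5,0,0,0,0,0,-19,0,0,0],
)

```text
clock: 18.1
tool_pos: [0.5914, 0.2674, 0.1962]
tcp_rot: [0.148, 0.989, 0.001, 0.001]
contact_force: [1.0, 1.1, -1.0]
gripper_width: 0.0412
```

```bash
python3 - <<'E'
from h import *
for i in range(3): p,d=camera("wrist")
inhand(0,"w9")
motion([.565,.09,.205],-29.5)
E
```

```text
inhand lid z -0.0207 minrect [-0.0017  0.    ] [0.06   0.0617] 90.0 mom [ 0.0025 -0.0001] [0.0451 0.0595] ang 180.0 x-range [-0.0303  0.0286] y-range [-0.0251  0.0251] tilt [0.8 0. ]
shift cm [ -2.72 -17.73  -1.13] rot [ 3.000e-02 -2.000e-02 -7.757e+01] tcp [0.591  0.2675 0.1938] j6 -2.53
```

View pics/w9.png

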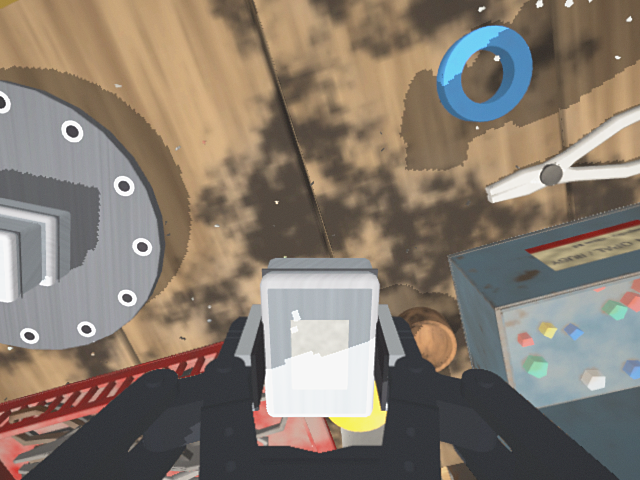

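Emit:
carry_out(
  motion=[0,-1,-0.1,0,0,-4,-0.2,-2.5,-0.2,0,0,-12,-0.5,-4.5,-0.4,0,0,-20,-0.8,-6.5,-0.6,0,0,-28.5,-1.2,-8.5,-0.8,0,0,-37,-1.5,-10.7,-1,0,0,-45.5,-1.9,-13,-1.1,0,0,-54,-2.3,-15.2,-1.1,0,0,-62,-2.6,-17,-1.1,0,0,-70,-2.7,-17.7,-1.1,0,0,-77.6],
)

```text
clock: 19.3
tool_pos: [0.5641, 0.0886, 0.2038]
tcp_rot: [-0.506, 0.863, 0.0, -0.001]
contact_force: [-0.2, 0.8, -0.0]
gripper_width: 0.0414
```

```bash
python3 - <<'E'
from h import *
for i in range(7): p,d=camera("wrist")
st=ctrl.state();print(st["tool_pos"],st["qd"].round(3))
m=camera_model("wrist");p,d=camera("wrist");cv2.imwrite("pics/w10.png",p[:,:,::-1])
mu,M=fitrect(m,d,[.531,.029],.096,0,name="large")
inhand(0,"w10b")
a=np.radians(60.5)  # tool +x points toward plunger; held centre at tool x=-.0008
c=np.array([.5312,.0290]); tx=-np.array([np.cos(a),np.sin(a)])
t=c+.0008*tx
motion([*t,.1013],-29.5)
E
```

```text
[0.56511042 0.09092213 0.2045414 ] [-0.001 -0.001  0.004  0.001 -0.002  0.012]
large minrect [0.5313 0.0293] [0.0713 0.0501] 60.4 | mom [0.5304 0.0278] [0.0716 0.05  ] 60.6 zmed 0.0953 bbox 277 359 72 190
inhand lid z -0.0207 minrect [-0.0014 -0.0001] [0.0617 0.06  ] 0.5 mom [ 0.0027 -0.0002] [0.0451 0.0594] ang -179.9 x-range [-0.0301  0.0288] y-range [-0.025   0.0251] tilt [0.8 0. ]
shift cm [ 7.14 -0.09 10.35] rot [ 0.02 -0.01  0.01] tcp [0.5652 0.0909 0.2048] j6 -0.95
```

View pics/w10.png

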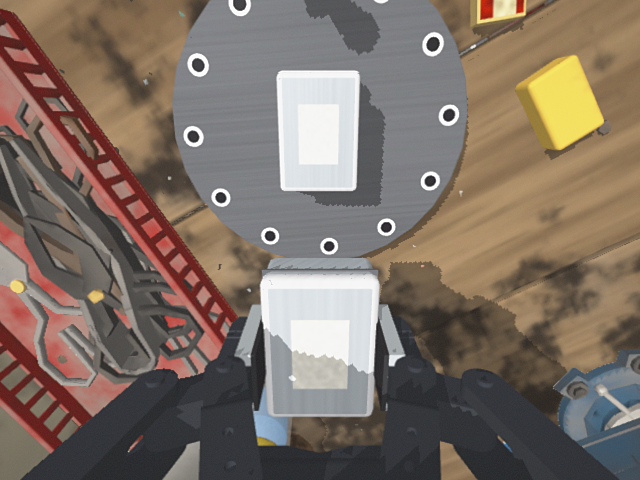

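Emit:
carry_out(
  motion=[0.8,0,0.6,0,0,0,2,0,1.5,0,0,0,3.5,0,3,0,0,0,5,-0.1,4.5,0,0,0,6.3,-0.1,6,0,0,0,7.1,-0.1,7.3,0,0,0,7.1,-0.1,8.4,0,0,0,7.1,-0.1,9.2,0,0,0,7.1,-0.1,9.7,0,0,0,7.1,-0.1,9.7,0,0,0],
)

```text
clock: 20.75
tool_pos: [0.5311, 0.0283, 0.1074]
tcp_rot: [-0.504, 0.864, 0.0, -0.0]
contact_force: [0.1, 0.7, -0.5]
gripper_width: 0.0412
```

```bash
python3 - <<'E'
from h import *
p,d=camera("wrist");p,d=camera("wrist")
m=camera_model("wrist"); st=ctrl.state(); p,d=camera("wrist");cv2.imwrite("pics/w11.png",p[:,:,::-1])
R0=Ro.from_quat(st["tcp_rot"])
P,u,v=cloud(m,d); Q=R0.inv().apply(P-st["tool_pos"])
k=(abs(P[:,2]-.096)<.005)&(Q[:,0]>.0)&(Q[:,0]<.07)&(abs(Q[:,1])<.04)
for c in range(275,370,20):
    q=k&(u==c); print(c,v[q].min(),v[q].max(),np.sort(Q[q,0])[-3:].round(4))
print(np.percentile(Q[k,1],[1,99]))
motion([.5308,.0283,.1013],-29.5)
E
```

```text
275 230 257 [0.0348 0.0352 0.0355]
295 230 257 [0.0349 0.0352 0.0353]
315 230 257 [0.0349 0.035  0.0355]
335 230 257 [0.0347 0.0349 0.0355]
355 230 257 [0.0347 0.0349 0.0355]
[-0.02404452  0.02562259]
shift cm [0.05 0.08 0.72] rot [-0.05  0.03  0.06] tcp [0.5317 0.0284 0.1085] j6 -0.86
```

View pics/w11.png

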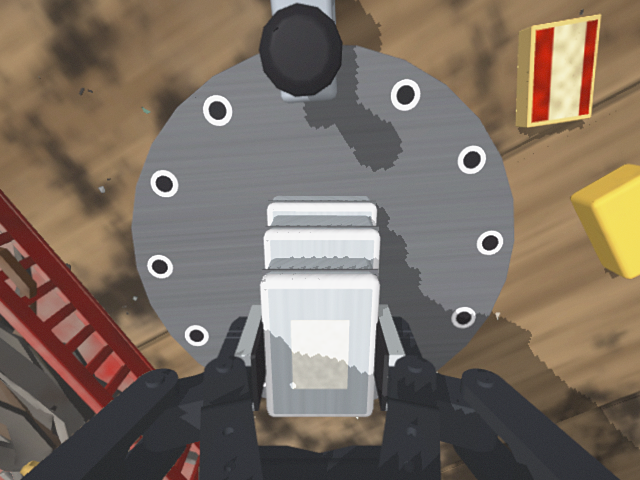

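Emit:
carry_out(
  motion=[0.05,0.08,0.1,0,0,0,0.05,0.08,0.25,0,0,0,0.05,0.08,0.4,0,0,0,0.05,0.08,0.5,0,0,0,0.05,0.08,0.6,0,0,0,0.05,0.08,0.67,0,0,0,0.05,0.08,0.72,0,0,0,0.05,0.08,0.75,0,0,0,0.05,0.08,0.75,0,0,0,0.05,0.08,0.75,0,0,0],
)

```text
clock: 21.9
tool_pos: [0.5303, 0.028, 0.1006]
tcp_rot: [-0.504, 0.864, -0.0, 0.0]
contact_force: [0.6, 0.3, -1.0]
gripper_width: 0.0417
```

Emit:
carry_out(
  motion=[0,0,0.02,0,0,0,0,0,0.04,0,0,0,0,0,0.06,0,0,0,0,0,0.08,0,0,0,0,0,0.08,0,0,0,0,0,0.08,0,0,0,0,0,0.08,0,0,0,0,0,0.08,0,0,0,0,0,0.08,0,0,0,0,0,0.08,0,0,0],
)

```text
clock: 22.9
tool_pos: [0.5303, 0.028, 0.1005]
tcp_rot: [-0.504, 0.864, -0.0, 0.0]
contact_force: [-3.6, 1.1, 6.7]
gripper_width: 0.0414
```

Emit:
carry_out(
  motion=[0,0,0,0,0,0,0,0,0,0,0,0,0,0,0,0,0,0,0,0,0,0,0,0,0,0,0,0,0,0,0,0,-1,0,0,0,0,0,-2.5,0,0,0,0,0,-4.5,0,0,0,0,0,-6.5,0,0,0,0,0,-7.5,0,0,0],
  jaw=8.54,
)

```text
clock: 23.9
tool_pos: [0.5312, 0.0281, 0.1774]
tcp_rot: [-0.504, 0.864, -0.001, 0.002]
contact_force: [0.4, 0.6, 0.4]
gripper_width: 0.0854
```

```bash
python3 - <<'E'
from h import *
for i in range(5): p,d=camera("wrist")
st=ctrl.state();print(st["tool_pos"])
m=camera_model("wrist");p,d=camera("wrist");cv2.imwrite("pics/w12.png",p[:,:,::-1])
mu,M=fitrect(m,d,[.531,.029],.122,0,name="small")
P,u,v=cloud(m,d)
k=(P[:,2]>.117)&(P[:,2]<.13)&(np.hypot(P[:,0]-.487,P[:,1]+.061)<.03)
Q=P[k]; print("knobtop",Q.mean(0),k.sum(),cv2.minEnclosingCircle(Q[:,:2].astype(np.float32)),v[k].min())
print([(round(r["conf"],2),r["xyz"]) for r in landmark_of("wrist","knob")])
E
```

```text
[0.52960874 0.02802647 0.17368756]
small minrect [0.5305 0.0281] [0.06   0.0421] 60.5 | mom [0.5299 0.0269] [0.0603 0.0419] 60.8 zmed 0.1212 bbox 279 357 221 321
knobtop [ 0.48685441 -0.06286194  0.12175436] 2492 ((0.4871189594268799, -0.06286062300205231), 0.013024448417127132) 44
[(0.58, [0.4857, -0.06, 0.113])]
```

View pics/w12.png

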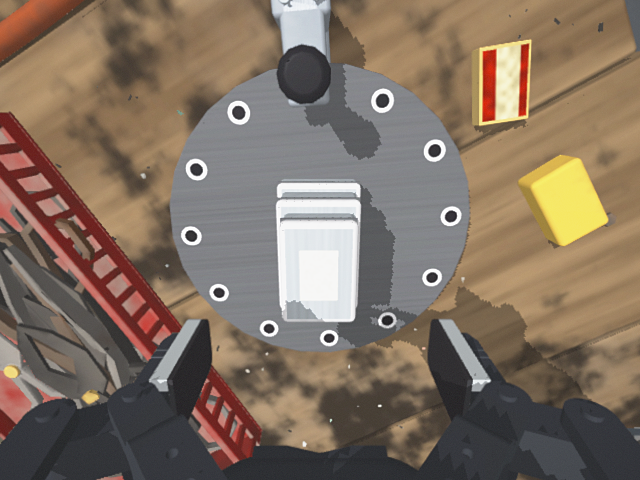

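```bash
python3 - <<'E'
from h import *
motion([.487,-.0629,.088],-27)
E
```

```text
shift cm [ 9.99 -0.77  8.58] rot [ 0.09 -0.08 -2.47] tcp [0.5296 0.0279 0.1736] j6 -0.86
```

Emit:
carry_out(
  motion=[1.2,-0.1,0,0,0,-0.5,3,-0.2,0,0,0,-1,5.2,-0.4,0,0,0,-1.5,7.4,-0.6,0,0,0,-2,9,-0.7,0,0,0,-2.5,10,-0.8,0.2,0,0,-2.5,10,-0.8,1,0,0,-2.5,10,-0.8,2.3,0,0,-2.5,10,-0.8,3.5,0,0,-2.5,10,-0.8,4,0,0,-2.5],
)

```text
clock: 25.25
tool_pos: [0.4872, -0.0626, 0.1328]
tcp_rot: [-0.523, 0.852, 0.001, -0.001]
contact_force: [0.8, 0.2, 0.5]
gripper_width: 0.0853
```

```bash
python3 - <<'E'
from h import *
for i in range(4): p,d=camera("wrist")
st=ctrl.state();print(st["tool_pos"])
m=camera_model("wrist");p,d=camera("wrist");cv2.imwrite("pics/w13.png",p[:,:,::-1])
P,u,v=cloud(m,d)
k=(P[:,2]>.117)&(P[:,2]<.13)&(np.hypot(P[:,0]-.487,P[:,1]+.061)<.03)
Q=P[k]; print("knobtop",Q.mean(0),k.sum(),cv2.minEnclosingCircle(Q[:,:2].astype(np.float32)))
motion([.487,-.0629,.088],-27)
E
```

```text
[ 0.48833866 -0.0627831   0.13488671]
knobtop [ 0.48620606 -0.06455714  0.12158039] 2241 ((0.48684757947921753, -0.06312896311283112), 0.013086113147437572)
shift cm [0.08 0.13 4.72] rot [-0.05  0.02  0.06] tcp [ 0.4885 -0.0628  0.1352] j6 -0.66
```

View pics/w13.png

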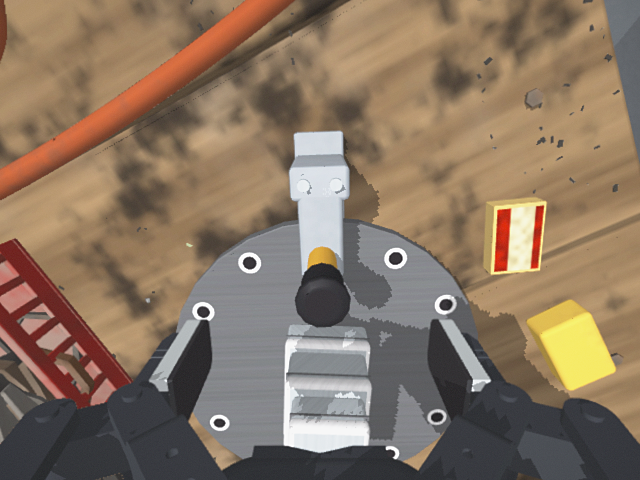

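Emit:
carry_out(
  motion=[0.1,0.1,0.5,0,0,0,0.1,0.1,1.2,0,0,0,0.1,0.1,2,0,0,0,0.1,0.1,2.8,0,0,0,0.1,0.1,3.5,0,0,0,0.1,0.1,4.1,0,0,0,0.1,0.1,4.5,0,0,0,0.1,0.1,4.7,0,0,0,0.1,0.1,4.7,0,0,0,0.1,0.1,4.7,0,0,0],
)

```text
clock: 26.5
tool_pos: [0.4869, -0.0634, 0.088]
tcp_rot: [-0.523, 0.852, -0.0, 0.0]
contact_force: [0.6, -0.3, -0.0]
gripper_width: 0.0854
```

Emit:
carry_out(
  motion=[0,0,0,0,0,0,0,0,0,0,0,0,0,0,0,0,0,0,0,0,0,0,0,0,0,0,0,0,0,0,0,0,0,0,0,0,0,0,0,0,0,0,0,0,0,0,0,0,0,0,0,0,0,0,0,0,0,0,0,0],
  jaw=1.0,
  grip_force=80,
)

```text
clock: 27.5
tool_pos: [0.4867, -0.0634, 0.0881]
tcp_rot: [-0.523, 0.852, -0.0, 0.0]
contact_force: [-2.7, 1.5, 5.7]
gripper_width: 0.0217
```

```bash
python3 - <<'E'
from h import *
p,d=camera("wrist");cv2.imwrite("pics/w14.png",p[:,:,::-1])
st=ctrl.state();print(st["tool_pos"],st["contact_force"],st["gripper_width"])
E
```

```text
[ 0.48666056 -0.06339823  0.08807509] [-2.29220754  2.00968499  5.39813851] 0.021671935328709584
```

View pics/w14.png

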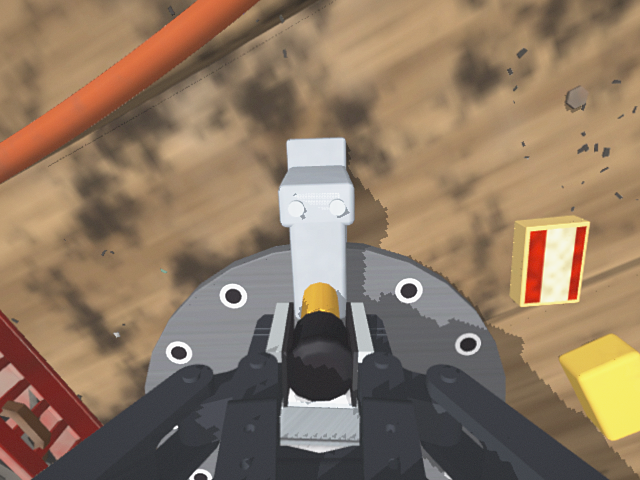

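Emit:
carry_out(
  motion=[0,0,-0.2,0,0,0,0,0,-0.4,0,0,0,0,0,-0.6,0,0,0,0,0,-0.8,0,0,0,0,0,-1,0,0,0,0,0,-1.2,0,0,0,0,0,-1.3,0,0,0,0,0,-1.4,0,0,0,0,0,-1.4,0,0,0,0,0,-1.4,0,0,0],
)

```text
clock: 28.55
tool_pos: [0.4866, -0.0634, 0.1015]
tcp_rot: [-0.523, 0.852, 0.0, -0.0]
contact_force: [5.8, -0.8, -11.5]
gripper_width: 0.0219
```

```bash
cat >k.py <<'E'
from h import *
for i in range(3): p,d=camera("wrist")
m=camera_model("wrist");p,d=camera("wrist");cv2.imwrite("pics/w15.png",p[:,:,::-1])
st=ctrl.state();print(st["tool_pos"],st["contact_force"],st["gripper_width"])
P,u,v=cloud(m,d); R0=Ro.from_quat(st["tcp_rot"]); Q=R0.inv().apply(P-st["tool_pos"])
k=(np.hypot(Q[:,0],Q[:,1])<.010)&(Q[:,2]<0)&(Q[:,2]>-.05); print("knob top z",np.percentile(P[k,2],[10,50,90]),k.sum(),"tool z",np.median(Q[k,2]))
E
python3 k.py
```

```text
[ 0.48653407 -0.06337591  0.10158222] [  4.30862185  -1.53388624 -10.99342402] 0.022002792470509347
knob top z [0.12146971 0.13544051 0.13619656] 2758 tool z -0.03385832736887277
```

Emit:
carry_out(
  motion=[0,0,-0.03,0,0,0,0,0,-0.06,0,0,0,0,0,-0.09,0,0,0,0,0,-0.12,0,0,0,0,0,-0.12,0,0,0,0,0,-0.12,0,0,0,0,0,-0.12,0,0,0,0,0,-0.12,0,0,0,0,0,-0.12,0,0,0,0,0,-0.12,0,0,0],
)

```text
clock: 29.75
tool_pos: [0.4865, -0.0633, 0.1023]
tcp_rot: [-0.523, 0.853, 0.0, -0.0]
contact_force: [6.5, -1.7, -14.3]
gripper_width: 0.0219
```

```bash
python3 k.py
```

```text
[ 0.48654953 -0.06335371  0.10232965] [  5.69477732  -1.13223595 -15.58356721] 0.02149818766548536
knob top z [0.12269554 0.1361739  0.13690555] 2709 tool z -0.03384384013461857
```

Emit:
carry_out(
  motion=[0,0,-0.03,0,0,0,0,0,-0.06,0,0,0,0,0,-0.08,0,0,0,0,0,-0.08,0,0,0,0,0,-0.08,0,0,0,0,0,-0.08,0,0,0,0,0,-0.08,0,0,0,0,0,-0.08,0,0,0,0,0,-0.08,0,0,0,0,0,-0.08,0,0,0],
)

```text
clock: 30.95
tool_pos: [0.4865, -0.0633, 0.1024]
tcp_rot: [-0.523, 0.853, 0.0, -0.0]
contact_force: [8.0, -2.7, -21.2]
gripper_width: 0.0218
```

```bash
python3 k.py; python3 - <<'E'
from h import *
p,d=camera("top");m=camera_model("top");cv2.imwrite("pics/t16.png",cv2.resize(p[180:340,210:450],None,fx=3.3,fy=3.3)[:,:,::-1])
fitrect(m,d,[.531,.029],.122,0,rad=.045,name="small")
p,d=camera("scene");cv2.imwrite("pics/s16.png",cv2.resize(p[200:400,220:460],None,fx=3.3,fy=3)[:,:,::-1])
E
```

```text
[ 0.48651485 -0.06334628  0.10240853] [  7.10070178  -2.24840382 -19.70372839] 0.021732057094263887
knob top z [0.12193553 0.13618331 0.13693188] 2734 tool z -0.033770787066422565Traceback (most recent call last):
  File "<stdin>", line 3, in <module>
  File "h.py", line 45, in fitrect
    cs,_=cv2.findContours(M,cv2.RETR_EXTERNAL,cv2.CHAIN_APPROX_NONE); c=max(cs,key=cv2.contourArea)
                                                                        ~~~^^^^^^^^^^^^^^^^^^^^^^^^
ValueError: max() iterable argument is empty
```

View pics/t16.png

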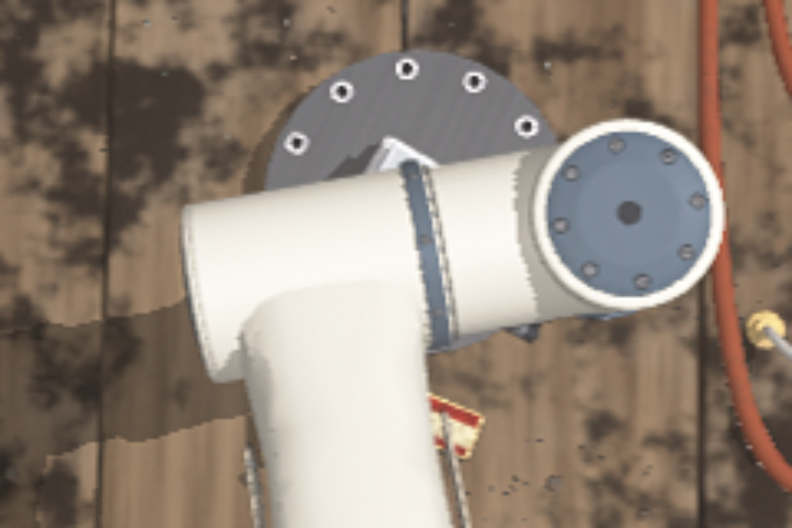

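View pics/w15.png

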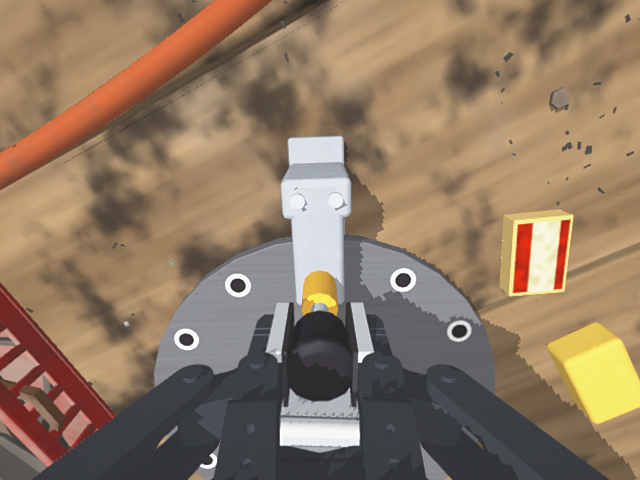

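The TCP rose only 0.1 mm while the force went from 15 to 20 N, so the plunger is on its stop. The stem shows between bush and knob at about (320, 305), and the column behind it is undisturbed.

```bash
python3 -c "
from rig import ctrl
s=ctrl.state();print(s['clock'],s['tool_pos'],s['contact_force']);print(ctrl.sign_off())"
```

```text
31.2 [ 0.48648397 -0.06335227  0.10239492] [  8.588461    -2.40327001 -21.56610304]
the job is handed in; nothing more can be done
None
```

The column is finished, and I handed the job in at 31.2 s with the plunger held fully up.

- **Column:** I set the larger tin on the base tin, then the smaller one on top, and let go of both. By the wrist camera, the base centre was at (0.531, 0.029–0.030) before stacking. The large tin was at (0.531, 0.029) and the small one at (0.5305, 0.028) after release. The offsets are about 1–2 mm, and the long axes agree to within half a degree (60.4–60.6°).
- **Base tin:** I did not measure it again once it was covered. Its visible front edge still looked lined up in the later pictures.
- **Plunger:** The knob is gripped with an 80 N setting. Its top rose about 14 mm (from 0.122 to 0.136 m) with no slip. A further 0.8 mm of upward command moved the TCP only 0.1 mm and raised the pull from about 15 to 20 N, so it is on its stop. The wrist picture shows the stem bare between bush and knob.
- **Checks that failed:** The last top-camera check of the column failed because the arm hid the tins. That script stopped before taking the scene picture, so the final state rests on the wrist picture, the force and the pose.

I did not touch the jar, wax block, tape roll, pliers, matchbox or the orange look-alike.

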